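# Load the reading-lamp boom and hold it level over its stand

### The arm

A 6-joint arm with a two-finger parallel gripper is mounted at the origin on the work surface. World frame = base frame: x ahead of the robot, y to its left, z up, the work surface at z = 0. Lengths are in m, angles in rad, forces in N, time in s.
With the tool pointing down it reaches from about 0.225 to 0.875 m from the base axis. Payload 3.4 kg.
Tool frame: the origin (TCP) lies midway between the tips of the shut fingers; the grasp point (between the pads) lies arm.grip_depth behind it (arm.grip_depth is the distance from the TCP to the grasp point, in m); z points along the fingers, y is the line along which they close (so a half turn about z gives the same grasp; the last joint's range is limited). The gripper opens to 85 mm and grips with 20 to 120 N. Pads are 22 mm wide; open, the fingers measure 114 mm over their backs; the gripper's body (76 mm by 85 mm) begins 54 mm behind the grasp point. The pads swing forward as they close: fully open they stand 13 mm farther back than shut.
Start: joints at [-1.353, 0.276, 1.505, -0, 1.361, -0.121], TCP at [0.191, -0.542, 0.231] pointing down, gripper open.
Joint ranges: [-2.89, 2.89], [-0.75, 2.08], [0.22, 2.7], [-1.18, 4.32], [0.11, 2.71], [-2.7, 2.7]. Speed limits (rad/s): [2.57, 2.57, 3.14, 3.14, 3.14, 3.14].

### API

Orientations are given as a unit quaternion [x, y, z, w].
In Python, from bench import arm gives the robot as it stands.
- The arm moves only by the tool play_rows, never from a script. Its argument "series" is a list of rows, each an object of numbers: "x", "y", "z": the shift along the tool's x, y, z in cm; "rx", "ry", "rz": the turn, a rotation vector about the tool's x, y, z in rad; "hand": the finger opening in cm, from 0 to 8.54. A call has 1 to 12 rows; each row shifts and turns the commanded pose from where the row before left it, along the tool's axes as they then stand; what a row does not reach is not made up. A row lasts 1/10 s, in which the tool goes at most 50 mm and 8.59 degrees, less where a joint would pass 70% of its speed; a pose out of reach is approached as far as the arm can. A call is refused whole if a number of a shift passes 5 or a number of a turn 0.15, either way. A call with a gripper value outside its range is refused whole. The fingers move at their own pace and stop on an object; the grip force is fixed at half the most. Time passes only in rows, so rows that do not move let the fingers close. It gives the time, the measured TCP pose, the force, the opening and the grip force at its end, in the units of the state.
- arm.observe(): the state, without advancing time (a new reading comes with each control period).
- arm.capture(name): name is "scene" or "top" or "wrist"; returns a dict with "img" (480x640x3 uint8, blue, green, red), "K" (3x3 intrinsics, pixels), "R" (3x3) and "t" (3): a world point X has camera coordinates R X + t; the wrist camera has in their place "T_tool_cam" (4x4, takes a point from camera to tool coordinates, whose origin is the TCP and whose axes are the flange's). Camera axes: x right, y down, z forward; pixel columns grow to the right and rows downward; lengths in m; the calibration is good to about 2 mm. The wrist camera is an equidistant fisheye: a pixel r from the principal point sees the ray r / f radians off the axis. A picture is of the moment at which its call begins: read the wrist's pose just before it. There is no depth.
- arm.close_job(): hands the job in; it is judged then, once.
The state is a dict: "t": time; "joints": joint angles; "qd": joint speeds; "joint_efforts": joint torques, N m; "tcp_pos": TCP position; "tcp_rot": TCP orientation; "ft_force": force on the tool from outside, world axes, zero at the start; "ft_torque": the same for the moment, N m; "gripper_width": opening from 0.0 (shut) to 1.0 (fully open); "gripper_force": force on a finger pad.
Only numpy, scipy, OpenCV 4.12 (cv2) and the standard library are available. Lean on these libraries where they do the work, as an engineer would, in place of code of your own. Each camera call takes 0.05 s, during which the arm holds its last target. There are 200 camera calls.

### The job

Slide the round power cell all the way down into the pocket in the housing of the reading-lamp boom and let go of it. Then take the boom by its balance point (where it balances with the cell loaded), lift it without tipping it, and hold it still and level over the lamp stand so that I can fit the pivot: balance point over the middle of the fork, bar in line with the fork's slot (either way round), the bar's underside about 5 cm above the fork's tips; finish while holding it there, not resting on anything, and leave everything else on the desk where it is.

Things in the scene. Friction and masses are not known exactly. Their poses are not given: they have to be found in the camera images.
- cell_center (a point): the power cell: a plain white cylinder, 21 mm in diameter, 70 mm long, 70 g, standing upright on the desk (both ends serve). This point is its centre, half-way up (35 mm above its foot); z runs along it.
- boom_mouth (a point): centre of the mouth of the round pocket in the top of the boom's housing, a grey plastic block 46 x 46 mm, 52 mm high. The pocket is vertical, 24 mm in diameter, chamfered, 38 mm deep (floor 14 mm above the desk), so a cell fully home stands 32 mm out of it. z runs up, x along the bar towards the lamp head.
- boom_balance (a point): balance point of the boom with the cell loaded, in the middle of its bar's section, 30 mm above the boom's underside. The bar is aluminium, 14 mm wide, 24 mm high (underside 18 mm above the desk). x runs along the bar towards the lamp head, z up. Along x from here: pocket axis at -85 mm, housing's near face -62 mm, lamp head from 140 to 200 mm.
- boom: the lamp boom, loose, lying on the desk on its two ends: a bar with the heavy housing at one end and a light, flat lamp head (60 x 40 x 26 mm) at the other, 308 mm long, about 0.42 kg. The origin is straight below the balance point, on the level of the underside; axes as for boom_balance.
- fork_top (a point): the lamp stand is fixed to the desk: a round base 120 mm across, a post, and on it an open fork of two upright aluminium cheeks (each 34 mm long, 8 mm thick) with an 18 mm slot between them. This point is the middle of the slot at the height of the cheeks' tips, 125 mm above the desk; x runs along the slot, z up.
- stand: the same lamp stand; the origin is at the centre of its base, on the desk.
- jar: bystander: closed glass jar with a screw lid, 66 mm across, 85 mm high; origin at the centre of its underside
- cup: bystander: white ceramic cup, 76 mm across, 85 mm high; origin at the centre of its underside
- note_holder: bystander: open black plastic sticky-note holder, 86 x 86 x 30 mm; origin at the centre of its underside
- pen: bystander: press-button pen lying flat, about 150 mm long, 11 mm thick; origin at the centre of its underside
- cell: the same power cell; the origin is the centre of its foot.
Mind the look-alikes: they are no part of the job. What is meant by the cell is not red, turquoise or yellow, and is the smaller of those in its own colour.

How it is judged:
On the way, in this order (a step that is already met when the one before it is completed fails the run):
1. the cell is fully home in the boom's pocket and let go (x of cell_center in the frame of boom_mouth between -0.004 and 0.004 m and y of cell_center in the frame of boom_mouth between -0.004 and 0.004 m and z of cell_center in the frame of boom_mouth below 0.0005 m and angle between the z axis of cell_center and the z axis of boom_mouth, either way round below 0.12 rad and contact force between the fingers and cell below 0.1 N and height (world z) of boom_balance below 0.04 m), for 0.3 s.
2. the boom is lifted clear by its balance point, level (x of the grasp point in the frame of boom_balance between -0.018 and 0.018 m and contact force between the fingers and boom above 1 N and height (world z) of boom_balance above 0.06 m and angle between boom_balance's own z axis and vertical below 0.15 rad), for 0.2 s.
At the end, for the whole second after the job is handed in: Fingers hold the boom within 18 mm of its balance point; cell home within 3.5 mm; balance point within 15 mm of the fork's middle seen from above, bar's underside 25 to 80 mm above the tips, level within 0.08 rad, in line with the slot within 0.15 rad, still, not touching the stand (x of cell_center in the frame of boom_mouth between -0.004 and 0.004 m and y of cell_center in the frame of boom_mouth between -0.004 and 0.004 m and z of cell_center in the frame of boom_mouth below 0.0005 m and angle between the z axis of cell_center and the z axis of boom_mouth, either way round below 0.12 rad and x of the grasp point in the frame of boom_balance between -0.018 and 0.018 m and contact force between the fingers and boom above 1 N and horizontal distance between boom_balance and fork_top below 0.015 m and z of boom_balance in the frame of fork_top between 0.037 and 0.092 m and angle between boom_balance's own z axis and vertical below 0.08 rad and angle between the x axis of boom_balance and the x axis of fork_top, either way round below 0.15 rad and contact force between boom and stand below 0.1 N and linear speed of boom below 0.02 m/s); the arm keeps its last pose, push and grip.
It fails at once if another thing on the desk is displaced by more than 30 mm (distance of any of jar, cup, note_holder, pen from where it was at the start of the episode above 0.03 m).
It fails at once if the boom is tipped more than 17 degrees (angle between boom_balance's own z axis and vertical above 0.3 rad).
It also fails if it takes over 61 s, if anything falls off the work surface, if the arm or the gripper's body presses on something with over 40 N, if the wrist force passes 120 N, or if a joint passes its speed limit or range.

## Working session

There is one attempt and no reset: what is moved stays moved. The work goes in short steps, Python scripts to look and compute and a tool call to move; the robot and the scene stay as the last step left them, time stands still between calls to the robot, and variables do not carry over. Pictures are saved under pics/ and viewed, at most 10 in all, crops included, and the job is handed in when it is done.

Besides the shell and the picture viewer there is one more tool, called after "Request:" in YAML: its name, and indented under it one key for each argument. play_rows: Moves the arm, as the interface text tells. Its arguments: {"type":"object","properties":{"series":{"type":"array","items":{"type":"object","properties":{"x":{"type":"number"},"y":{"type":"number"},"z":{"type":"number"},"rx":{"type":"number"},"ry":{"type":"number"},"rz":{"type":"number"},"hand":{"type":"number"}}}}},"required":["series"]}

```bash
mkdir -p pics; ls; python3 - <<'E'
from bench import arm
import cv2
print(arm.observe(), arm.grip_depth)
for n in("scene","top"):
    c=arm.capture(n);cv2.imwrite(f"pics/{n}0.png",c["img"]);print(n,c["K"],c["R"],c["t"])
E
```

```text
pics
{'t': 0.0, 'joints': array([-1.35301914e+00,  2.76583063e-01,  1.50615198e+00,  5.35273893e-05,
        1.36069009e+00, -1.21001136e-01]), 'qd': array([ 0.00024152,  0.00012505,  0.00173092, -0.0012525 , -0.0012366 ,
        0.000312  ]), 'joint_efforts': array([-1.08271848e-03, -4.16780484e+01, -2.45807076e+01,  7.95891719e-05,
        1.09950654e-02, -2.12730595e-05]), 'tcp_pos': array([ 0.190989  , -0.54178866,  0.230439  ]), 'tcp_rot': array([ 9.85688457e-01,  1.68574690e-01, -1.81783668e-05, -9.16433197e-04]), 'ft_force': array([-0.33719105,  0.71195257,  0.41115064]), 'ft_torque': array([ 0.04720702, -0.03666547, -0.00440652]), 'gripper_force': 0.0, 'gripper_width': 0.9982331141237264} 0.0187
scene [[438.49988357   0.         320.13237503]
 [  0.         438.49988357 238.55811801]
 [  0.           0.           1.        ]] [[ 0.07671101  0.99692776  0.01582587]
 [ 0.62887024 -0.03606052 -0.77667359]
 [-0.77371677  0.06953183 -0.62970444]] [-0.08224407 -0.29182243  1.34598443]
top [[551.71985812   0.         322.52657138]
 [  0.         551.71985812 239.08609287]
 [  0.           0.           1.        ]] [[-0.01927037 -0.9996671  -0.01715663]
 [-0.99756393  0.02037484 -0.06671628]
 [ 0.06704363  0.01582919 -0.99762447]] [0.07811288 0.58247437 1.31556302]
```

View pics/scene0.png

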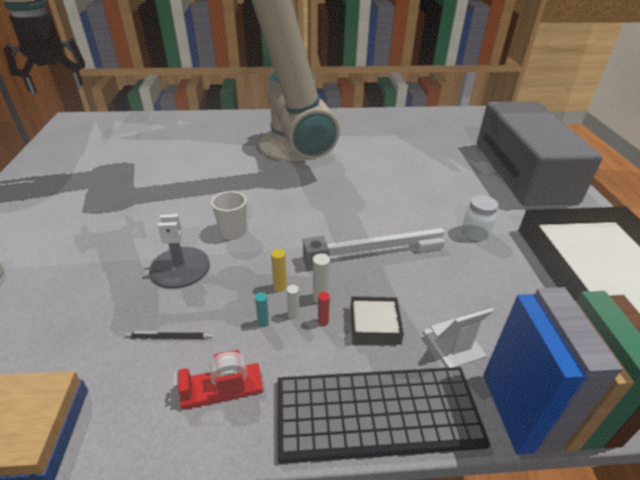

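View pics/top0.png

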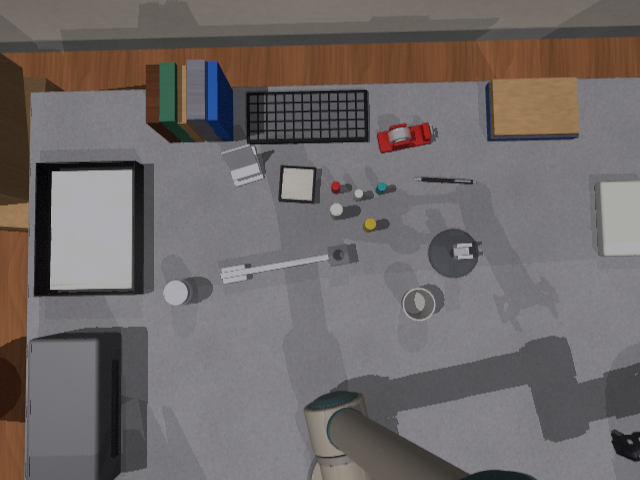

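The scene view shows the small white cell at (293,302), with larger white, red, yellow and turquoise look-alikes around it. The pocket is at (316,243) and the fork at (170,220). In the top view the cell is at (359,194), the pocket at (338,254), the lamp head at (235,273) and the fork at (462,251).

```bash
cat > h.py <<'E'
import numpy as np, cv2
from scipy.spatial.transform import Rotation as Ro
def ray(c,uv):
    d=c["R"].T@np.linalg.inv(c["K"])@np.array([uv[0],uv[1],1.]); return -c["R"].T@c["t"], d
def plane(c,uv,z):
    o,d=ray(c,uv); return o+d*(z-o[2])/d[2]
def two(c1,u1,c2,u2):
    (a,d),(b,e)=ray(c1,u1),ray(c2,u2); d/=np.linalg.norm(d); e/=np.linalg.norm(e)
    s=np.linalg.lstsq(np.c_[d,-e],b-a,rcond=None)[0]; p,q=a+s[0]*d,b+s[1]*e
    return (p+q)/2,np.linalg.norm(p-q)
E
python3 - <<'E'
from h import *
from bench import arm
t=arm.capture("top");s=arm.capture("scene")
a=cv2.resize(t["img"][170:300,210:490],None,fx=2.857,fy=2.857,interpolation=cv2.INTER_CUBIC)
b=cv2.resize(s["img"][200:335,140:340],None,fx=4,fy=4,interpolation=cv2.INTER_CUBIC)
cv2.imwrite("pics/a.png",a);cv2.imwrite("pics/b.png",b)
print("cell",plane(t,(359,193),.07),two(t,(359,193),s,(293,289)))
print("pocket",plane(t,(338,254),.052),two(t,(338,254),s,(316,243)))
for p in [(222,274),(246,272),(330,259)]: print(plane(t,p,.035))
for p in [(455,251),(470,251),(462,251)]: print("fork",plane(t,p,.125))
print("base",plane(t,(454,253),.0))
E
```

```text
cell [ 0.68691136 -0.02170756  0.07      ] (array([ 0.68731151, -0.02054828,  0.06770934]), np.float64(0.0025581066439219597))
pocket [0.54578906 0.03023247 0.052     ] (array([0.54578518, 0.03073214, 0.05313601]), np.float64(0.0009762722452853987))
[0.50415923 0.30828872 0.035     ]
[0.50781742 0.25071551 0.035     ]
[0.53490185 0.04937748 0.035     ]
fork [ 0.54438112 -0.22843066  0.125     ]
fork [ 0.54371703 -0.26154759  0.125     ]
fork [ 0.54407113 -0.24388906  0.125     ]
base [ 0.54463494 -0.25370647  0.        ]
```

View pics/a.png

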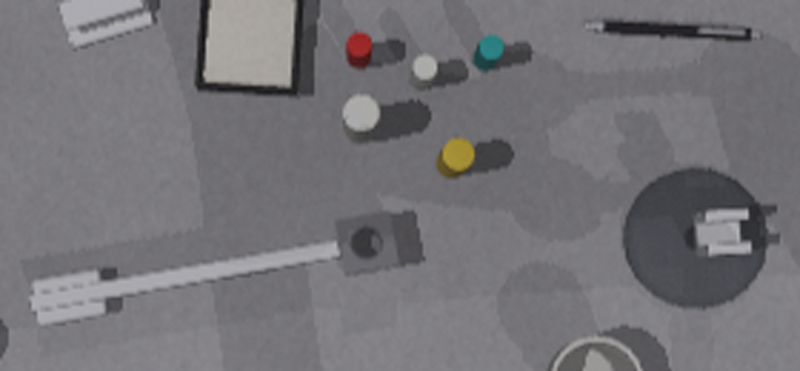

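View pics/b.png

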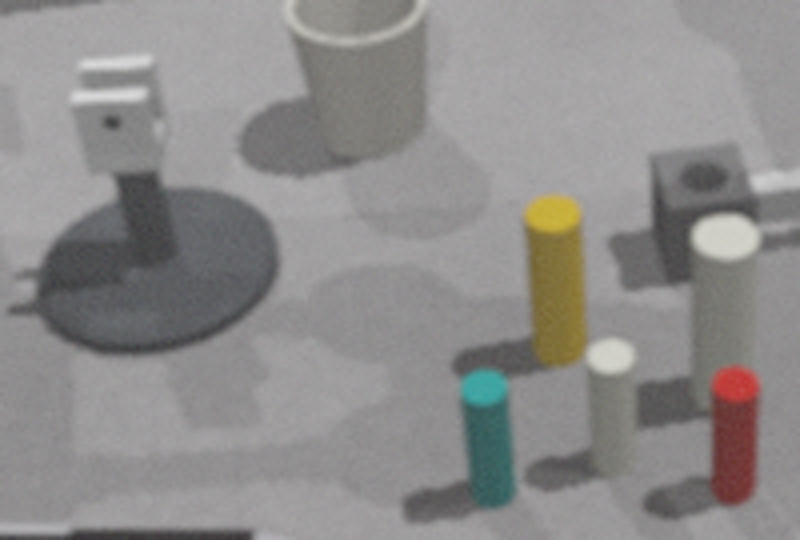

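The top crop shows the cell standing about 5 cm from the red, turquoise and large white ones, so closing along world x is clear. The cheeks run about along world y with their centre near (725,231), and the bar points to the upper left. I'm moving now.

Request:
play_rows:
  series:
    - {"rz":-0.137,"hand":4.5}
    - {"rz":-0.137,"hand":4.5}
    - {"rz":-0.137,"hand":4.5}
    - {"rz":-0.137,"hand":4.5}
    - {"rz":-0.137,"hand":4.5}
    - {"rz":-0.137,"hand":4.5}
    - {"rz":-0.137,"hand":4.5}
    - {"rz":-0.137,"hand":4.5}
    - {"rz":-0.137,"hand":4.5}
    - {"x":3,"y":3,"hand":4.5}
    - {"x":3,"y":3,"hand":4.5}
    - {"x":3,"y":3,"hand":4.5}

```text
$.series[0]: bad value
```

Request:
play_rows:
  series:
    - {"x":3,"y":3,"hand":4.5}
    - {"x":3,"y":3,"hand":4.5}
    - {"x":3,"y":3,"hand":4.5}
    - {"x":3,"y":3,"hand":4.5}
    - {"x":3,"y":3,"hand":4.5}
    - {"x":3,"y":3,"hand":4.5}
    - {"x":3,"y":3,"hand":4.5}
    - {"x":3,"y":3,"hand":4.5}
    - {"x":3,"y":3,"hand":4.5}
    - {"x":3,"y":2.5,"hand":4.5}
    - {"x":3,"hand":4.5}
    - {"x":3,"hand":4.5}

```text
$.series[0]: bad value
```

```bash
python3 - <<'E'
from h import *
from bench import arm
o=arm.observe();print(o["t"],o["tcp_pos"],o["tcp_rot"],o["joints"])
w=arm.capture("wrist");cv2.imwrite("pics/w1.png",w["img"]);print(w["K"],w["T_tool_cam"],w.keys())
t=arm.capture("top");s=arm.capture("scene")
print("big",two(t,(336.4,209.2),s,(321,259)),"yel",two(t,(370.3,224),s,(278,253.5)))
E
```

```text
0.2 [ 0.19104357 -0.54202667  0.23077459] [ 9.85688321e-01  1.68577093e-01 -1.66170602e-05 -5.44569257e-04] [-1.35299491e+00  2.76360241e-01  1.50562879e+00  1.99541807e-05
  1.36069309e+00 -1.20974651e-01]
[[371.64829954   0.         320.35302233]
 [  0.         371.64829954 238.73678027]
 [  0.           0.           1.        ]] [[-1.48733156e-03 -9.48497350e-01 -3.16781572e-01  8.04413821e-02]
 [ 9.99998893e-01 -1.42047194e-03 -4.41995536e-04  4.49600768e-04]
 [-3.07477401e-05 -3.16781879e-01  9.48498413e-01 -1.42916259e-01]
 [ 0.00000000e+00  0.00000000e+00  0.00000000e+00  1.00000000e+00]] dict_keys(['img', 'K', 'T_tool_cam'])
big (array([0.64641181, 0.03250654, 0.09899797]), np.float64(0.0004771096072280911)) yel (array([ 0.61202755, -0.04482974,  0.08615626]), np.float64(0.0006138631302049219))
```

View pics/w1.png

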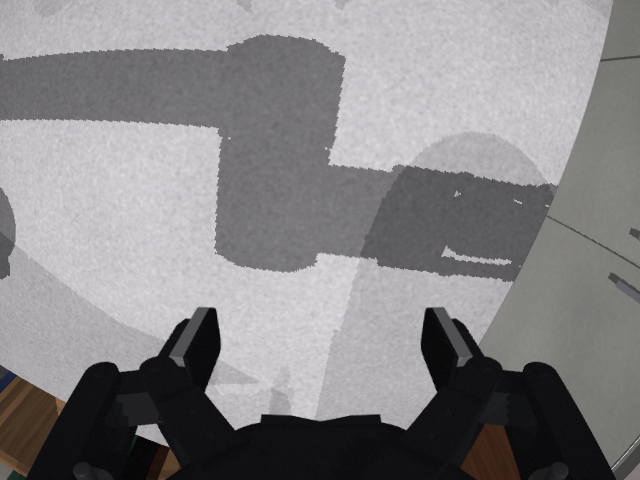

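The move was refused, and the picture only shows empty desk under the start pose. A row may need all seven keys, so I'll try that.

Request:
play_rows:
  series:
    - {"x":0,"y":0,"z":0,"rx":0,"ry":0,"rz":-0.137,"hand":4.5}
    - {"x":0,"y":0,"z":0,"rx":0,"ry":0,"rz":-0.137,"hand":4.5}
    - {"x":0,"y":0,"z":0,"rx":0,"ry":0,"rz":-0.137,"hand":4.5}
    - {"x":0,"y":0,"z":0,"rx":0,"ry":0,"rz":-0.137,"hand":4.5}
    - {"x":0,"y":0,"z":0,"rx":0,"ry":0,"rz":-0.137,"hand":4.5}
    - {"x":0,"y":0,"z":0,"rx":0,"ry":0,"rz":-0.137,"hand":4.5}
    - {"x":0,"y":0,"z":0,"rx":0,"ry":0,"rz":-0.137,"hand":4.5}
    - {"x":0,"y":0,"z":0,"rx":0,"ry":0,"rz":-0.137,"hand":4.5}
    - {"x":0,"y":0,"z":0,"rx":0,"ry":0,"rz":-0.137,"hand":4.5}

```text
t: 1.25
tcp_pos: [0.1911, -0.5423, 0.2313]
tcp_rot: [0.705, 0.709, 0.0, 0.0]
ft_force: [0.3, -0.2, 0.4]
gripper_width: 0.524
gripper_force: 0.0
```

Request:
play_rows:
  series:
    - {"x":3,"y":3,"z":0,"rx":0,"ry":0,"rz":0,"hand":4.5}
    - {"x":3,"y":3,"z":0,"rx":0,"ry":0,"rz":0,"hand":4.5}
    - {"x":3,"y":3,"z":0,"rx":0,"ry":0,"rz":0,"hand":4.5}
    - {"x":3,"y":3,"z":0,"rx":0,"ry":0,"rz":0,"hand":4.5}
    - {"x":3,"y":3,"z":0,"rx":0,"ry":0,"rz":0,"hand":4.5}
    - {"x":3,"y":3,"z":0,"rx":0,"ry":0,"rz":0,"hand":4.5}
    - {"x":3,"y":3,"z":0,"rx":0,"ry":0,"rz":0,"hand":4.5}
    - {"x":3,"y":3,"z":0,"rx":0,"ry":0,"rz":0,"hand":4.5}
    - {"x":3,"y":3,"z":0,"rx":0,"ry":0,"rz":0,"hand":4.5}
    - {"x":3,"y":3,"z":0,"rx":0,"ry":0,"rz":0,"hand":4.5}
    - {"x":3,"y":3,"z":0,"rx":0,"ry":0,"rz":0,"hand":4.5}
    - {"x":3,"y":3,"z":0,"rx":0,"ry":0,"rz":0,"hand":4.5}

```text
t: 2.45
tcp_pos: [0.5518, -0.1806, 0.2314]
tcp_rot: [0.707, 0.708, -0.0, 0.0]
ft_force: [0.3, -0.4, -0.2]
gripper_width: 0.527
gripper_force: 0.0
```

Request:
play_rows:
  series:
    - {"x":3,"y":3,"z":0,"rx":0,"ry":0,"rz":0,"hand":4.5}
    - {"x":3,"y":3,"z":0,"rx":0,"ry":0,"rz":0,"hand":4.5}
    - {"x":3,"y":3,"z":0,"rx":0,"ry":0,"rz":0,"hand":4.5}
    - {"x":3,"y":3,"z":0,"rx":0,"ry":0,"rz":0,"hand":4.5}
    - {"x":3,"y":1.5,"z":0,"rx":0,"ry":0,"rz":0,"hand":4.5}
    - {"x":1,"y":0,"z":0,"rx":0,"ry":0,"rz":0,"hand":4.5}
    - {"x":0,"y":0,"z":0,"rx":0,"ry":0,"rz":0,"hand":4.5}
    - {"x":0,"y":0,"z":0,"rx":0,"ry":0,"rz":0,"hand":4.5}

```text
t: 3.25
tcp_pos: [0.6849, -0.0227, 0.2313]
tcp_rot: [0.707, 0.707, -0.001, 0.0]
ft_force: [1.1, -0.7, 0.1]
gripper_width: 0.525
gripper_force: 0.0
```

```bash
python3 - <<'E'
from h import *
from bench import arm
o=arm.observe();print(o["t"],o["tcp_pos"],o["tcp_rot"],o["joints"])
w=arm.capture("wrist");cv2.imwrite("pics/w2.png",w["img"]);np.save("w2.npy",np.r_[o["tcp_pos"],o["tcp_rot"]])
E
```

```text
3.25 [ 0.68486837 -0.02270938  0.23127283] [ 7.06785070e-01  7.07428001e-01 -6.81939242e-04  1.50635526e-04] [-1.33920550e-01  4.44720611e-01  1.24388748e+00 -1.27624588e-03
  1.45357152e+00 -1.34680155e-01]
```

View pics/w2.png

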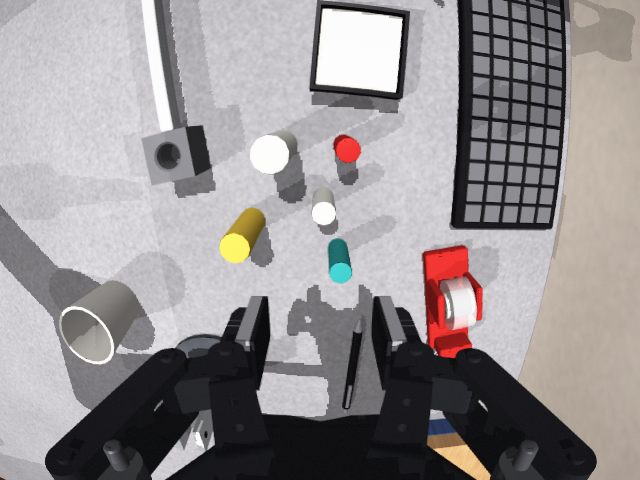

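The wrist view shows the cell's top at (323,213), the pocket mouth at (168,155), and the pen and stand partly hidden by the fingers.

```bash
cat >> h.py <<'E'
def wray(w,pose,uv):
    K=w["K"];d=np.array([uv[0]-K[0,2],uv[1]-K[1,2]])/K[0,0];th=np.linalg.norm(d)
    c=np.r_[d/th*np.sin(th),np.cos(th)];T=w["T_tool_cam"];R=Ro.from_quat(pose[3:7]).as_matrix()
    return pose[:3]+R@T[:3,3], R@T[:3,:3]@c
def wplane(w,pose,uv,z):
    o,d=wray(w,pose,uv);return o+d*(z-o[2])/d[2]
E
python3 - <<'E'
from h import *
from bench import arm
w=arm.capture("wrist");p=np.load("w2.npy");im=w["img"]
g=im.min(2)
for name,seed,ok in(("white",(323,213),g>235),("hole",(168,155),im.max(2)<75)):
    n,l,st,ce=cv2.connectedComponentsWithStats(ok[100:260,100:400].astype(np.uint8))
    k=l[seed[1]-100,seed[0]-100];print(name,k,st[k],ce[k]+100)
    if k: print(wplane(w,p,ce[k]+100,.07 if name=="white" else .052))
print("by eye",wplane(w,p,(323,213),.07),wplane(w,p,(168,155),.052))
print("bar",[wplane(w,p,u,.042).round(4) for u in((147,0),(169,128))])
E
```

```text
white 3 [212 101  23  23 413] [323.09443099 212.3220339 ]
[ 0.68617665 -0.0203419   0.07      ]
hole 2 [ 57  42  23  26 437] [167.62929062 155.04347826]
[0.54448795 0.03077849 0.052     ]
by eye [ 0.68609771 -0.02093408  0.07      ] [0.54486826 0.03079578 0.052     ]
bar [array([0.52 , 0.185, 0.042]), array([0.5432, 0.0554, 0.042 ])]
```

Request:
play_rows:
  series:
    - {"x":0.2,"y":0.15,"z":4,"rx":0,"ry":0,"rz":0,"hand":4.5}
    - {"x":0,"y":0,"z":4,"rx":0,"ry":0,"rz":0,"hand":4.5}
    - {"x":0,"y":0,"z":3,"rx":0,"ry":0,"rz":0,"hand":4.5}
    - {"x":0,"y":0,"z":3,"rx":0,"ry":0,"rz":0,"hand":4.5}
    - {"x":0,"y":0,"z":2,"rx":0,"ry":0,"rz":0,"hand":4.5}
    - {"x":0,"y":0,"z":2,"rx":0,"ry":0,"rz":0,"hand":4.5}
    - {"x":0,"y":0,"z":0.9,"rx":0,"ry":0,"rz":0,"hand":4.5}
    - {"x":0,"y":0,"z":0,"rx":0,"ry":0,"rz":0,"hand":4.5}
    - {"x":0,"y":0,"z":0,"rx":0,"ry":0,"rz":0,"hand":4.5}

```text
t: 4.25
tcp_pos: [0.6876, -0.0206, 0.0433]
tcp_rot: [0.707, 0.707, 0.0, 0.001]
ft_force: [-0.1, -0.3, 0.2]
gripper_width: 0.523
gripper_force: 0.0
```

Request:
play_rows:
  series:
    - {"x":0,"y":0,"z":0,"rx":0,"ry":0,"rz":0,"hand":1.5}
    - {"x":0,"y":0,"z":0,"rx":0,"ry":0,"rz":0,"hand":1.5}
    - {"x":0,"y":0,"z":0,"rx":0,"ry":0,"rz":0,"hand":1.5}
    - {"x":0,"y":0,"z":0,"rx":0,"ry":0,"rz":0,"hand":1.5}
    - {"x":0,"y":0,"z":0,"rx":0,"ry":0,"rz":0,"hand":1.5}
    - {"x":0,"y":0,"z":0,"rx":0,"ry":0,"rz":0,"hand":1.5}

```text
t: 4.85
tcp_pos: [0.688, -0.02, 0.0439]
tcp_rot: [0.707, 0.708, 0.001, 0.001]
ft_force: [-0.7, -0.7, 5.6]
gripper_width: 0.23
gripper_force: 58.6
```

```bash
python3 - <<'E'
from h import *
from bench import arm
o=arm.observe();print(o["t"],o["tcp_pos"],o["tcp_rot"],o["gripper_width"],o["gripper_force"],o["ft_force"])
w=arm.capture("wrist");cv2.imwrite("pics/w3.png",w["img"][180:480,160:480])
E
```

```text
4.85 [ 0.6880186  -0.02001134  0.0439304 ] [7.06656225e-01 7.07555707e-01 6.96009206e-04 1.18995214e-03] 0.23043741694902792 58.63952457904816 [-0.70224389 -0.69345793  5.56868904]
```

View pics/w3.png

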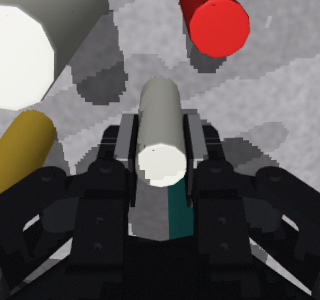

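The crop shows the white cell gripped near its top, centred between the pads, with its top centre at about (322,343) in the full frame. Next I lift it and go above the pocket.

Request:
play_rows:
  series:
    - {"x":0,"y":0,"z":-2,"rx":0,"ry":0,"rz":0,"hand":1.5}
    - {"x":0,"y":0,"z":-3,"rx":0,"ry":0,"rz":0,"hand":1.5}
    - {"x":0,"y":0,"z":-4,"rx":0,"ry":0,"rz":0,"hand":1.5}
    - {"x":0,"y":0,"z":-3,"rx":0,"ry":0,"rz":0,"hand":1.5}
    - {"x":1,"y":-2,"z":0,"rx":0,"ry":0,"rz":0,"hand":1.5}
    - {"x":1,"y":-3,"z":0,"rx":0,"ry":0,"rz":0,"hand":1.5}
    - {"x":1,"y":-3,"z":0,"rx":0,"ry":0,"rz":0,"hand":1.5}
    - {"x":1,"y":-3,"z":0,"rx":0,"ry":0,"rz":0,"hand":1.5}
    - {"x":1,"y":-2.2,"z":0,"rx":0,"ry":0,"rz":0,"hand":1.5}
    - {"x":0,"y":-1,"z":2,"rx":0,"ry":0,"rz":0,"hand":1.5}
    - {"x":0,"y":0,"z":2,"rx":0,"ry":0,"rz":0,"hand":1.5}
    - {"x":0,"y":0,"z":0,"rx":0,"ry":0,"rz":0,"hand":1.5}

```text
t: 6.1
tcp_pos: [0.5423, 0.0304, 0.1201]
tcp_rot: [0.707, 0.708, -0.002, -0.002]
ft_force: [-1.2, -0.2, -1.4]
gripper_width: 0.226
gripper_force: 58.8
```

```bash
python3 - <<'E'
from h import *
from bench import arm
o=arm.observe();print(o["t"],o["tcp_pos"],o["tcp_rot"],o["gripper_width"],o["gripper_force"],o["ft_force"])
p=np.r_[o["tcp_pos"],o["tcp_rot"]]
w=arm.capture("wrist");g=w["img"]
n,l,st,ce=cv2.connectedComponentsWithStats((g.min(2)>200).astype(np.uint8))
k=l[343,322];print(st[k],ce[k])
q=wplane(w,p,ce[k],p[2]+.0261);print("celltop",q,"in tool",Ro.from_quat(p[3:]).inv().apply(q-p[:3]))
s=arm.capture("scene")
a=np.hstack([cv2.resize(g[60:420,180:460],(420,540)),cv2.resize(s["img"][180:270,280:340],(360,540),interpolation=cv2.INTER_CUBIC)])
cv2.imwrite("pics/w4.png",a)
E
```

```text
6.1 [0.54227434 0.03041506 0.12006572] [ 0.7066354   0.70757205 -0.0018902  -0.00215427] 0.22630907785884904 58.76098930835724 [-1.23822988 -0.2019653  -1.35711668]
[ 298  324   48   43 1584] [321.86489899 344.24368687]
celltop [0.54187065 0.03019572 0.14616572] in tool [-0.00020896 -0.00055325 -0.02609734]
```

View pics/w4.png

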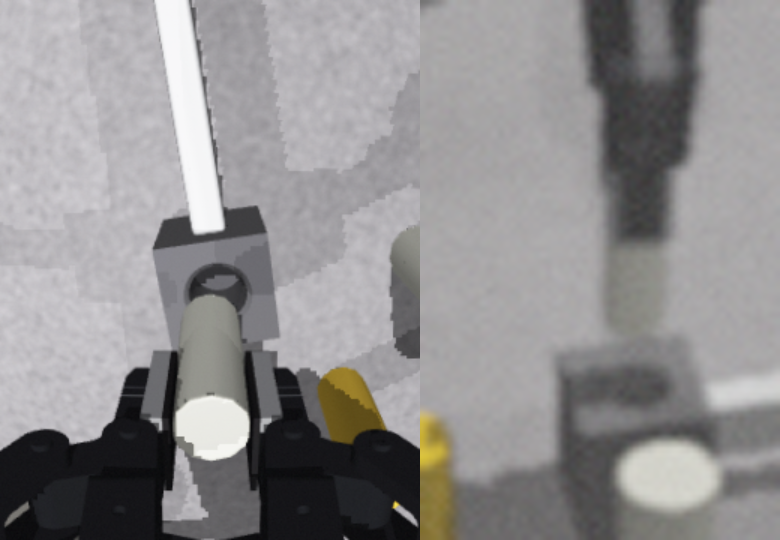

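The left panel shows the cell above and slightly short of the pocket, whose rim spans x 186–248 with its far edge at y 264. The right panel confirms the foot is a few cm above the block.

```bash
python3 - <<'E'
from h import *
from bench import arm
o=arm.observe();p=np.r_[o["tcp_pos"],o["tcp_rot"]];w=arm.capture("wrist")
f=lambda u:wplane(w,p,(180+u[0]/1.5,60+u[1]/1.5),.052)
for u in((186,294),(248,294),(217,264),(153,250),(259,206),(279,338),(267,272)):print(u,f(u).round(4))
R=Ro.from_quat(p[3:]);print("tool z axis",R.apply([0,0,1]),"tool x",R.apply([1,0,0]))
E
```

```text
(186, 294) [0.534  0.0283 0.052 ]
(248, 294) [0.5595 0.0283 0.052 ]
(217, 264) [0.5467 0.0413 0.052 ]
(153, 250) [0.5211 0.0472 0.052 ]
(259, 206) [0.5631 0.0652 0.052 ]
(279, 338) [0.5733 0.0081 0.052 ]
(267, 272) [0.567  0.0379 0.052 ]
tool z axis [-3.20153408e-04 -5.40629290e-05 -9.99999947e-01] tool x [-1.06117665e-03  9.99999436e-01 -5.37231620e-05]
```

Request:
play_rows:
  series:
    - {"x":-0.1,"y":0.4,"z":0,"rx":0,"ry":0,"rz":0,"hand":1.5}
    - {"x":0,"y":0,"z":1,"rx":0,"ry":0,"rz":0,"hand":1.5}
    - {"x":0,"y":0,"z":1,"rx":0,"ry":0,"rz":0,"hand":1.5}
    - {"x":0,"y":0,"z":0,"rx":0,"ry":0,"rz":0,"hand":1.5}
    - {"x":0,"y":0,"z":0,"rx":0,"ry":0,"rz":0,"hand":1.5}

```text
t: 6.75
tcp_pos: [0.5486, 0.029, 0.1016]
tcp_rot: [0.707, 0.707, -0.001, -0.001]
ft_force: [0.8, -0.4, 0.0]
gripper_width: 0.228
gripper_force: 58.8
```

```bash
python3 - <<'E'
from h import *
from bench import arm
o=arm.observe();print(o["t"],o["tcp_pos"],o["tcp_rot"],o["ft_force"])
w=arm.capture("wrist");s=arm.capture("scene")
a=np.hstack([cv2.resize(w["img"][200:360,260:390],(487,600),interpolation=cv2.INTER_CUBIC),cv2.resize(s["img"][215:275,290:320],(300,600),interpolation=cv2.INTER_CUBIC)])
cv2.imwrite("pics/w5.png",a)
E
```

```text
6.75 [0.54856285 0.02898566 0.10158133] [ 7.06788540e-01  7.07424454e-01 -5.42510564e-04 -5.53819455e-04] [ 0.76069684 -0.4464337   0.02213539]
```

View pics/w5.png

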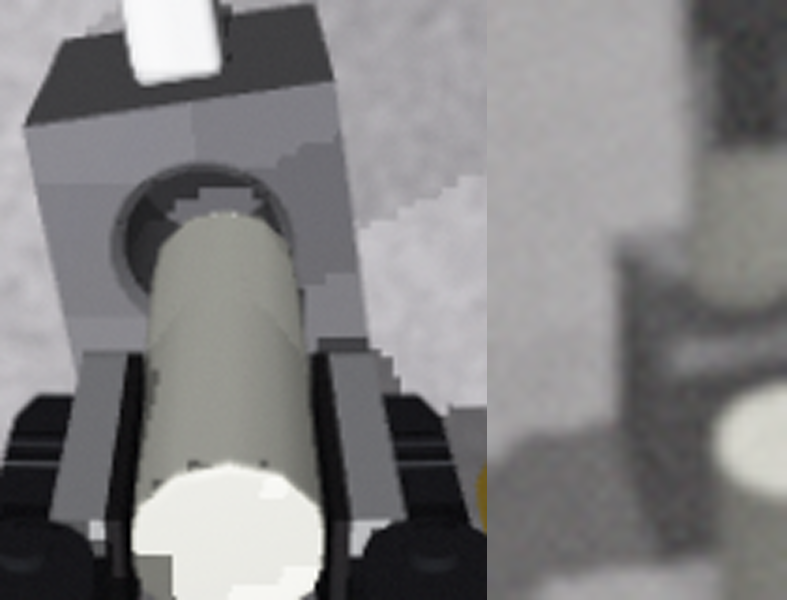

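The cell's foot (edges 150–298, far edge y 213) sits right of the hole (rim 112–293, far edge y 162). I'll work out the correction.

```bash
python3 - <<'E'
from h import *
from bench import arm
o=arm.observe();p=np.r_[o["tcp_pos"],o["tcp_rot"]];print(p[:3]);w=arm.capture("wrist")
f=lambda u,z:wplane(w,p,(260+u[0]/3.75,200+u[1]/3.75),z).round(4)
print("rim",f((112,245),.052),f((293,245),.052),f((200,162),.052))
print("foot",f((150,290),.0577),f((299,290),.0577),f((224,211),.0577))
E
```

```text
[0.54910152 0.028995   0.10227133]
rim [0.5309 0.0294 0.052 ] [0.5581 0.0294 0.052 ] [0.5442 0.0426 0.052 ]
foot [0.5368 0.0246 0.0577] [0.5588 0.0246 0.0577] [0.5477 0.0371 0.0577]
```

Request:
play_rows:
  series:
    - {"x":0.2,"y":-0.35,"z":0,"rx":0,"ry":0,"rz":0,"hand":1.5}
    - {"x":0,"y":0,"z":0.4,"rx":0,"ry":0,"rz":0,"hand":1.5}
    - {"x":0,"y":0,"z":0.2,"rx":0,"ry":0,"rz":0,"hand":1.5}
    - {"x":0,"y":0,"z":0.2,"rx":0,"ry":0,"rz":0,"hand":1.5}
    - {"x":0,"y":0,"z":0.2,"rx":0,"ry":0,"rz":0,"hand":1.5}
    - {"x":0,"y":0,"z":0,"rx":0,"ry":0,"rz":0,"hand":1.5}

```text
t: 7.5
tcp_pos: [0.5453, 0.031, 0.0919]
tcp_rot: [0.707, 0.707, -0.0, -0.0]
ft_force: [-0.3, -0.4, -0.7]
gripper_width: 0.226
gripper_force: 58.8
```

Request:
play_rows:
  series:
    - {"x":0,"y":0,"z":0.3,"rx":0,"ry":0,"rz":0,"hand":1.5}
    - {"x":0,"y":0,"z":0.3,"rx":0,"ry":0,"rz":0,"hand":1.5}
    - {"x":0,"y":0,"z":0.3,"rx":0,"ry":0,"rz":0,"hand":1.5}
    - {"x":0,"y":0,"z":0.3,"rx":0,"ry":0,"rz":0,"hand":1.5}
    - {"x":0,"y":0,"z":0,"rx":0,"ry":0,"rz":0,"hand":1.5}

```text
t: 8.0
tcp_pos: [0.5451, 0.031, 0.0797]
tcp_rot: [0.707, 0.707, -0.0, -0.0]
ft_force: [0.6, -0.2, -0.6]
gripper_width: 0.228
gripper_force: 58.8
```

Request:
play_rows:
  series:
    - {"x":0,"y":0,"z":0.4,"rx":0,"ry":0,"rz":0,"hand":1.5}
    - {"x":0,"y":0,"z":0.4,"rx":0,"ry":0,"rz":0,"hand":1.5}
    - {"x":0,"y":0,"z":0.4,"rx":0,"ry":0,"rz":0,"hand":1.5}
    - {"x":0,"y":0,"z":0.4,"rx":0,"ry":0,"rz":0,"hand":1.5}
    - {"x":0,"y":0,"z":0.3,"rx":0,"ry":0,"rz":0,"hand":1.5}
    - {"x":0,"y":0,"z":0,"rx":0,"ry":0,"rz":0,"hand":1.5}

```text
t: 8.6
tcp_pos: [0.5451, 0.031, 0.0607]
tcp_rot: [0.707, 0.707, -0.0, -0.0]
ft_force: [-0.3, 0.5, -1.1]
gripper_width: 0.219
gripper_force: 58.8
```

Request:
play_rows:
  series:
    - {"x":0,"y":0,"z":0.2,"rx":0,"ry":0,"rz":0,"hand":1.5}
    - {"x":0,"y":0,"z":0,"rx":0,"ry":0,"rz":0,"hand":1.5}
    - {"x":0,"y":0,"z":0,"rx":0,"ry":0,"rz":0,"hand":4.5}
    - {"x":0,"y":0,"z":0,"rx":0,"ry":0,"rz":0,"hand":4.5}
    - {"x":0,"y":0,"z":0,"rx":0,"ry":0,"rz":0,"hand":4.5}
    - {"x":0,"y":0,"z":0,"rx":0,"ry":0,"rz":0,"hand":4.5}
    - {"x":0,"y":0,"z":-1.5,"rx":0,"ry":0,"rz":0,"hand":4.5}
    - {"x":0,"y":0,"z":-4,"rx":0,"ry":0,"rz":0,"hand":4.5}
    - {"x":0,"y":0,"z":-4,"rx":0,"ry":0,"rz":0,"hand":4.5}
    - {"x":0,"y":0,"z":0,"rx":0,"ry":0,"rz":0,"hand":4.5}
    - {"x":0,"y":0,"z":0,"rx":0,"ry":0,"rz":0,"hand":4.5}

```text
t: 9.7
tcp_pos: [0.546, 0.031, 0.1553]
tcp_rot: [0.707, 0.707, 0.001, 0.001]
ft_force: [-0.3, 0.3, -0.5]
gripper_width: 0.528
gripper_force: 0.0
```

```bash
python3 - <<'E'
from h import *
from bench import arm
o=arm.observe();p=np.r_[o["tcp_pos"],o["tcp_rot"]];np.save("w6.npy",p);print(o["t"],p)
w=arm.capture("wrist");s=arm.capture("scene")
a=np.hstack([cv2.resize(w["img"][0:400,170:410],(360,600)),cv2.resize(s["img"][205:280,285:340],(440,600),interpolation=cv2.INTER_CUBIC)])
cv2.imwrite("pics/w6.png",a)
E
```

```text
9.7 [0.5460257  0.03098713 0.15528771 0.70675141 0.7074609  0.00077854
 0.00095879]
```

View pics/w6.png

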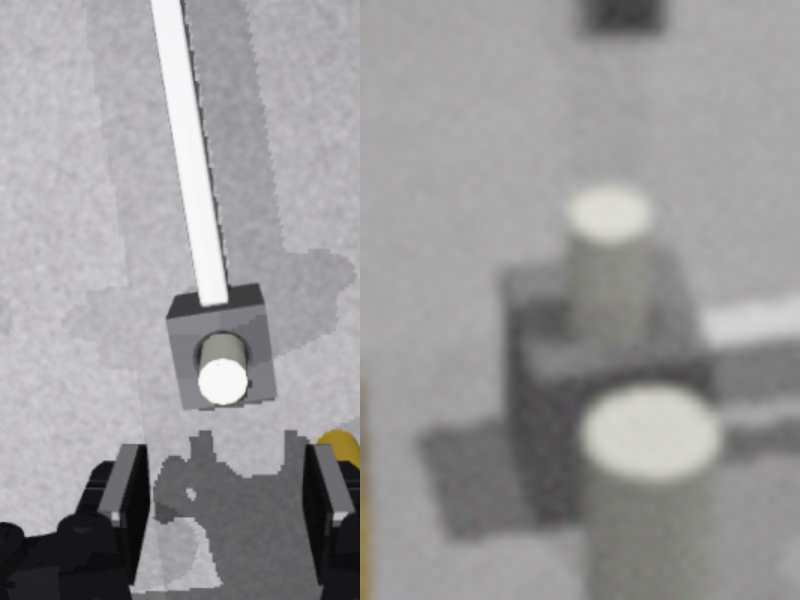

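The left panel shows the cell in the pocket, top at (222,382), and the right panel shows it standing about 3 cm out of the block. I press lightly on it with shut fingers to check that it's home.

Request:
play_rows:
  series:
    - {"x":0,"y":0,"z":0,"rx":0,"ry":0,"rz":0,"hand":0}
    - {"x":0,"y":0,"z":0,"rx":0,"ry":0,"rz":0,"hand":0}
    - {"x":0,"y":0,"z":0,"rx":0,"ry":0,"rz":0,"hand":0}
    - {"x":0,"y":0,"z":2,"rx":0,"ry":0,"rz":0,"hand":0}
    - {"x":0,"y":0,"z":2.5,"rx":0,"ry":0,"rz":0,"hand":0}
    - {"x":0,"y":0,"z":1.5,"rx":0,"ry":0,"rz":0,"hand":0}
    - {"x":0,"y":0,"z":0.5,"rx":0,"ry":0,"rz":0,"hand":0}
    - {"x":0,"y":0,"z":0.3,"rx":0,"ry":0,"rz":0,"hand":0}
    - {"x":0,"y":0,"z":0,"rx":0,"ry":0,"rz":0,"hand":0}

```text
t: 10.7
tcp_pos: [0.5458, 0.031, 0.0864]
tcp_rot: [0.707, 0.707, 0.0, 0.0]
ft_force: [-0.0, -0.1, 0.1]
gripper_width: -0.004
gripper_force: 0.0
```

Request:
play_rows:
  series:
    - {"x":0,"y":0,"z":0.1,"rx":0,"ry":0,"rz":0,"hand":0}
    - {"x":0,"y":0,"z":0.1,"rx":0,"ry":0,"rz":0,"hand":0}
    - {"x":0,"y":0,"z":0,"rx":0,"ry":0,"rz":0,"hand":0}

```text
t: 11.0
tcp_pos: [0.5458, 0.031, 0.0847]
tcp_rot: [0.707, 0.707, 0.0, 0.0]
ft_force: [0.7, -0.9, 0.5]
gripper_width: 0.003
gripper_force: 0.0
```

Request:
play_rows:
  series:
    - {"x":0,"y":0,"z":0.1,"rx":0,"ry":0,"rz":0,"hand":0}
    - {"x":0,"y":0,"z":0,"rx":0,"ry":0,"rz":0,"hand":0}
    - {"x":0,"y":0,"z":0,"rx":0,"ry":0,"rz":0,"hand":0}

```text
t: 11.3
tcp_pos: [0.546, 0.031, 0.084]
tcp_rot: [0.707, 0.707, 0.0, 0.001]
ft_force: [-0.7, -0.3, 5.6]
gripper_width: -0.001
gripper_force: 2.7
```

Request:
play_rows:
  series:
    - {"x":0,"y":0,"z":0.1,"rx":0,"ry":0,"rz":0,"hand":0}
    - {"x":0,"y":0,"z":0,"rx":0,"ry":0,"rz":0,"hand":0}
    - {"x":0,"y":0,"z":0,"rx":0,"ry":0,"rz":0,"hand":0}

```text
t: 11.6
tcp_pos: [0.5466, 0.0309, 0.084]
tcp_rot: [0.707, 0.707, 0.001, 0.001]
ft_force: [-1.3, 0.1, 10.3]
gripper_width: 0.0
gripper_force: 5.4
```

Contact comes at 0.084 m, exactly home. Next I lift off, go over the bar and measure its line numerically.

Request:
play_rows:
  series:
    - {"x":0,"y":0,"z":-2,"rx":0,"ry":0,"rz":0,"hand":0}
    - {"x":0,"y":0,"z":-4,"rx":0,"ry":0,"rz":0,"hand":4.5}
    - {"x":0,"y":0,"z":-4,"rx":0,"ry":0,"rz":-0.14,"hand":4.5}
    - {"x":0,"y":0,"z":0,"rx":0,"ry":0,"rz":0,"hand":4.5}
    - {"x":0,"y":0,"z":0,"rx":0,"ry":0,"rz":0,"hand":4.5}
    - {"x":0,"y":0,"z":0,"rx":0,"ry":0,"rz":0,"hand":4.5}

```text
t: 12.2
tcp_pos: [0.5444, 0.0311, 0.1809]
tcp_rot: [0.656, 0.755, -0.001, -0.001]
ft_force: [0.4, -0.4, -0.1]
gripper_width: 0.523
gripper_force: 0.0
```

```bash
python3 - <<'E'
from h import *
from bench import arm
o=arm.observe();p=np.r_[o["tcp_pos"],o["tcp_rot"]];print(o["t"],p)
w=arm.capture("wrist");g=w["img"].min(2)
n,l,st,ce=cv2.connectedComponentsWithStats((g>225).astype(np.uint8))
for k in range(1,n):
    if st[k,4]>250:
        print(k,st[k],ce[k].round(1))
        for z in (.084,):print("  cell@.084",wplane(w,p,ce[k],z).round(4))
        if st[k,3]>60:
            for v in np.linspace(st[k,1]+5,st[k,1]+st[k,3]-8,6).astype(int):
                c=np.where(l[v]==k)[0]; a,b=wplane(w,p,(c[0]-.5,v),.042),wplane(w,p,(c[-1]+.5,v),.042)
                print("   ",v,c[0],c[-1],((a+b)/2).round(4),np.linalg.norm(a-b).round(4))
E
```

```text
12.2 [ 0.54436476  0.03108143  0.18085938  0.65577104  0.75495844 -0.00090882
 -0.00112561]
1 [ 310    0   19  195 3161] [318.8  97. ]
  cell@.084 [0.5289 0.1249 0.084 ]
    5 310 325 [0.5173 0.199  0.042 ] 0.0119
    41 310 325 [0.5214 0.1701 0.042 ] 0.0118
    77 311 326 [0.526  0.1424 0.042 ] 0.0118
    114 311 327 [0.5303 0.1146 0.042 ] 0.0127
    150 312 327 [0.5344 0.0875 0.042 ] 0.0121
    187 313 328 [0.5391 0.0593 0.042 ] 0.0123
2 [546  18  14  47 312] [552.5  41.7]
  cell@.084 [0.6879 0.2032 0.084 ]
4 [ 489   94   81  101 5159] [529.3 145.5]
  cell@.084 [0.6806 0.1217 0.084 ]
    99 508 516 [0.6821 0.1575 0.042 ] 0.0087
    116 504 559 [0.7048 0.149  0.042 ] 0.0581
    134 499 566 [0.7096 0.1346 0.042 ] 0.0712
    151 495 562 [0.7087 0.1195 0.042 ] 0.0708
    169 490 557 [0.7074 0.1034 0.042 ] 0.0703
    187 530 552 [0.7283 0.0914 0.042 ] 0.0254
5 [307 228  29  27 613] [321.3 240.7]
  cell@.084 [0.5437 0.0303 0.084 ]
6 [ 450  247   38   38 1116] [468.6 265.5]
  cell@.084 [0.6542 0.0263 0.084 ]
```

Request:
play_rows:
  series:
    - {"x":0,"y":0,"z":0,"rx":0,"ry":0,"rz":-0.015,"hand":4.5}
    - {"x":3,"y":-0.1,"z":0,"rx":0,"ry":0,"rz":0,"hand":4.5}
    - {"x":3,"y":0,"z":0,"rx":0,"ry":0,"rz":0,"hand":4.5}
    - {"x":2.4,"y":0,"z":0,"rx":0,"ry":0,"rz":0,"hand":4.5}
    - {"x":0,"y":0,"z":4,"rx":0,"ry":0,"rz":0,"hand":4.5}
    - {"x":0,"y":0,"z":4,"rx":0,"ry":0,"rz":0,"hand":4.5}
    - {"x":0,"y":0,"z":3,"rx":0,"ry":0,"rz":0,"hand":4.5}
    - {"x":0,"y":0,"z":0,"rx":0,"ry":0,"rz":0,"hand":4.5}
    - {"x":0,"y":0,"z":0,"rx":0,"ry":0,"rz":0,"hand":4.5}

```text
t: 13.15
tcp_pos: [0.5313, 0.1138, 0.0718]
tcp_rot: [0.65, 0.76, -0.001, -0.001]
ft_force: [-0.0, 0.7, 0.6]
gripper_width: 0.529
gripper_force: 0.0
```

```bash
python3 - <<'E'
from h import *
from bench import arm
o=arm.observe();p=np.r_[o["tcp_pos"],o["tcp_rot"]];print(o["t"],p)
w=arm.capture("wrist");g=w["img"].min(2)
n,l,st,ce=cv2.connectedComponentsWithStats((g>215).astype(np.uint8))
R=Ro.from_quat(p[3:])
for k in range(1,n):
    x,y,W,H,A=st[k]
    if A>250 and 250<x+W/2<400:
        print(k,st[k],ce[k].round(1))
        for v in np.linspace(y+5,y+H-8,6).astype(int):
            c=np.where(l[v]==k)[0]; q=[wplane(w,p,(u,v),.042) for u in(c[0]-.5,c[-1]+.5)]
            m=(q[0]+q[1])/2;print("   ",v,c[0],c[-1],m.round(4),np.linalg.norm(q[0]-q[1]).round(4),"tool",R.inv().apply(m-p[:3]).round(4))
E
```

```text
13.15 [ 5.31278814e-01  1.13781094e-01  7.18357822e-02  6.49806881e-01
  7.60098835e-01 -6.53738439e-04 -5.92638847e-04]
2 [ 308    0   27  346 8763] [320.6 165.4]
    5 308 334 [0.5095 0.2477 0.042 ] 0.0123 tool [ 0.1357 -0.0007  0.0298]
    71 308 334 [0.5144 0.2158 0.042 ] 0.0122 tool [ 0.1034 -0.0007  0.0298]
    138 308 334 [0.5193 0.1849 0.042 ] 0.0124 tool [ 0.0721 -0.0008  0.0298]
    204 308 333 [0.5239 0.1538 0.042 ] 0.0124 tool [ 0.0407 -0.001   0.0298]
    271 309 331 [0.529  0.1195 0.042 ] 0.0116 tool [ 0.006  -0.0013  0.0298]
    338 310 331 [0.5355 0.0793 0.042 ] 0.0122 tool [-0.0347 -0.0011  0.0298]
```

Request:
play_rows:
  series:
    - {"x":0,"y":-0.1,"z":2.5,"rx":0,"ry":0,"rz":0,"hand":4.5}
    - {"x":0,"y":0,"z":2,"rx":0,"ry":0,"rz":0,"hand":4.5}
    - {"x":0,"y":0,"z":1.4,"rx":0,"ry":0,"rz":0,"hand":4.5}
    - {"x":0,"y":0,"z":0,"rx":0,"ry":0,"rz":0,"hand":4.5}
    - {"x":0,"y":0,"z":0,"rx":0,"ry":0,"rz":0,"hand":1}
    - {"x":0,"y":0,"z":0,"rx":0,"ry":0,"rz":0,"hand":0.5}
    - {"x":0,"y":0,"z":0,"rx":0,"ry":0,"rz":0,"hand":0.5}
    - {"x":0,"y":0,"z":0,"rx":0,"ry":0,"rz":0,"hand":0.5}
    - {"x":0,"y":0,"z":0,"rx":0,"ry":0,"rz":0,"hand":0.5}
    - {"x":0,"y":0,"z":0,"rx":0,"ry":0,"rz":0,"hand":0.5}
    - {"x":0,"y":0,"z":0,"rx":0,"ry":0,"rz":0,"hand":0.5}

```text
t: 14.3
tcp_pos: [0.5319, 0.1138, 0.0151]
tcp_rot: [0.65, 0.76, 0.001, 0.001]
ft_force: [-0.4, 0.0, 6.1]
gripper_width: 0.153
gripper_force: 59.9
```

Request:
play_rows:
  series:
    - {"x":0,"y":0,"z":-0.3,"rx":0,"ry":0,"rz":0,"hand":0.5}
    - {"x":0,"y":0,"z":-0.5,"rx":0,"ry":0,"rz":0,"hand":0.5}
    - {"x":0,"y":0,"z":-1,"rx":0,"ry":0,"rz":0,"hand":0.5}
    - {"x":0,"y":0,"z":-1,"rx":0,"ry":0,"rz":0,"hand":0.5}
    - {"x":0,"y":0,"z":-1,"rx":0,"ry":0,"rz":0,"hand":0.5}
    - {"x":0,"y":0,"z":-1,"rx":0,"ry":0,"rz":0,"hand":0.5}
    - {"x":0,"y":0,"z":-0.5,"rx":0,"ry":0,"rz":0,"hand":0.5}
    - {"x":0,"y":0,"z":0,"rx":0,"ry":0,"rz":0,"hand":0.5}
    - {"x":0,"y":0,"z":0,"rx":0,"ry":0,"rz":0,"hand":0.5}
    - {"x":0,"y":0,"z":0,"rx":0,"ry":0,"rz":0,"hand":0.5}

```text
t: 15.3
tcp_pos: [0.53, 0.1136, 0.0658]
tcp_rot: [0.65, 0.76, -0.0, -0.0]
ft_force: [-0.1, -1.0, -5.3]
gripper_width: 0.15
gripper_force: 58.6
```

```bash
cat > f.py <<'E'
from h import *
from bench import arm
o=arm.observe();p=np.r_[o["tcp_pos"],o["tcp_rot"]];print(o["t"],p.round(4),o["ft_force"].round(2),o["ft_torque"].round(3))
R=Ro.from_quat(p[3:]);w=arm.capture("wrist");g=w["img"].min(2)
n,l,st,ce=cv2.connectedComponentsWithStats((g>215).astype(np.uint8))
k=l[100,320];v=[v for v in range(5,200,30)]
for r in v:
    c=np.where(l[r]==k)[0]
    # bar top width 12.3 mm seen -> distance along each ray pair
    (o1,d1),(o2,d2)=wray(w,p,(c[0]-.5,r)),wray(w,p,(c[-1]+.5,r))
    s=.0123/np.linalg.norm(d1-d2);print(r,c[0],c[-1],R.inv().apply(o1+s*(d1+d2)/2-p[:3]).round(4))
E
python3 f.py
```

```text
15.3 [ 5.300e-01  1.136e-01  6.580e-02  6.499e-01  7.600e-01 -4.000e-04
 -4.000e-04] [-0.12 -0.97 -5.28] [ 0.033 -0.026 -0.048]
5 301 339 [ 0.1188 -0.0012 -0.0235]
35 301 339 [ 0.1086 -0.0012 -0.0228]
65 301 339 [ 0.0986 -0.0012 -0.0227]
95 301 339 [ 0.0888 -0.0012 -0.0231]
125 300 339 [ 0.0791 -0.0014 -0.027 ]
155 301 339 [ 0.0696 -0.0012 -0.0254]
185 301 339 [ 0.0602 -0.0013 -0.0273]
```

```bash
python3 - <<'E'
from h import *
from bench import arm
t=arm.capture("top");s=arm.capture("scene")
g=cv2.resize(t["img"][235:268,440:490].min(2),None,fx=8,fy=8,interpolation=cv2.INTER_CUBIC)
for th in(150,165,185):
    cs,_=cv2.findContours((g>th).astype(np.uint8),0,2)
    for c in cs:
        if cv2.contourArea(c)<400: continue
        pts=cv2.boxPoints(cv2.minAreaRect(c))
        q=np.array([plane(t,(440-.5+(a+.5)/8,235-.5+(b+.5)/8),.125)[:2] for a,b in pts])
        print(th,cv2.contourArea(c),"box",q.round(4).tolist(),"c",q.mean(0).round(4))
print(t["img"][240:263:1,450:480].min(2))
E
```

```text
150 8805.0 box [[0.551, -0.2259], [0.5524, -0.2657], [0.5285, -0.2661], [0.5272, -0.2263]] c [ 0.5398 -0.246 ]
150 2585.5 box [[0.5604, -0.2323], [0.5629, -0.2646], [0.555, -0.265], [0.5525, -0.2327]] c [ 0.5577 -0.2487]
165 1804.5 box [[0.5356, -0.2343], [0.5364, -0.2657], [0.5293, -0.2657], [0.5286, -0.2344]] c [ 0.5325 -0.25  ]
165 584.0 box [[0.5502, -0.2499], [0.5531, -0.2553], [0.5403, -0.2617], [0.5375, -0.2563]] c [ 0.5453 -0.2558]
165 1616.5 box [[0.5598, -0.2329], [0.5615, -0.2644], [0.5552, -0.2646], [0.5535, -0.2331]] c [ 0.5575 -0.2488]
[[ 68  70  71  73  73  70  71  71  71  71  73  71  74  74  74  73  72  74
   72  72  72  71  67  63  95 112 126 124 128 127]
 [ 68  68  65  70  72  71  70  71  71  73  71  72  73  74  73  74  73  74
   71  73  71  65  64  61  61  76 111 111 112 112]
 [ 68  67  67  67  71  72  73  70  72  73  73  71  73  72  70  68  67  69
   71  72  73  76  54  52  51  61  80  81  82  83]
 [ 67  68  68  67  71  71  75  94 113 115 115 132 133 134 133 131 131 132
  132 133 134 141  56  53  50  50  75  82  82  84]
 [ 67  68  71  71  92  86  80 145 158 159 15
[... 1631 characters left out ...]
173 173 173 173 172 173
  173 173 173 165 165  76  65  61  69  66 119 129]
 [ 76  75  76  82  96  98 100  99 163 158 155 151 147 149 144 144 145 149
  149 148 147 131 129  80  75  71  69  68 129 130]
 [ 77  77  75  76  89  91  92  90 129 111 103  87  75  77  62  64  62  76
   77  74  74  74  71  72  73  70  66  74 129 130]
 [ 75  77  75  74  79  75  75  74  74  73  74  72  74  74  75  74  75  75
   74  75  74  75  70  75  74  70  66  79 127 127]
 [ 77  76  75  73  74  72  75  74  74  75  74  75  74  75  76  77  77  75
   77  74  74  74  73  74  75  70  67  78 126 127]
 [ 76  76  75  75  76  74  73  74  74  74  77  75  74  75  77  76  79  77
   78  78  77  76  76  74  73  68  71 106 129 128]]
```

Request:
play_rows:
  series:
    - {"x":0,"y":0,"z":-1,"rx":0,"ry":0,"rz":0,"hand":0.5}
    - {"x":0,"y":0,"z":-2,"rx":0,"ry":0,"rz":0,"hand":0.5}
    - {"x":0,"y":0,"z":-3,"rx":0,"ry":0,"rz":0,"hand":0.5}
    - {"x":0,"y":0,"z":-3,"rx":0,"ry":0,"rz":0,"hand":0.5}
    - {"x":0,"y":0,"z":-2.4,"rx":0,"ry":0,"rz":0,"hand":0.5}
    - {"x":0,"y":0,"z":-1,"rx":0,"ry":0,"rz":0,"hand":0.5}
    - {"x":0,"y":0,"z":0,"rx":0,"ry":0,"rz":0,"hand":0.5}
    - {"x":0,"y":0,"z":0,"rx":0,"ry":0,"rz":0,"hand":0.5}

```text
t: 16.25
tcp_pos: [0.5296, 0.1136, 0.1894]
tcp_rot: [0.65, 0.76, -0.001, -0.001]
ft_force: [-0.1, -0.4, -4.0]
gripper_width: 0.153
gripper_force: 58.7
```

Request:
play_rows:
  series:
    - {"x":0,"y":0,"z":0,"rx":0,"ry":0,"rz":0.04,"hand":0.5}
    - {"x":0,"y":0,"z":0,"rx":0,"ry":0,"rz":0.045,"hand":0.5}
    - {"x":0,"y":0,"z":0,"rx":0,"ry":0,"rz":0.03,"hand":0.5}
    - {"x":-0.8,"y":0.05,"z":0,"rx":0,"ry":0,"rz":0,"hand":0.5}
    - {"x":-1.5,"y":0,"z":0,"rx":0,"ry":0,"rz":0,"hand":0.5}
    - {"x":-2,"y":0,"z":0,"rx":0,"ry":0,"rz":0,"hand":0.5}
    - {"x":-2,"y":0,"z":0,"rx":0,"ry":0,"rz":0,"hand":0.5}
    - {"x":-2,"y":0,"z":0,"rx":0,"ry":0,"rz":0,"hand":0.5}
    - {"x":-2,"y":0,"z":0,"rx":0,"ry":0,"rz":0,"hand":0.5}
    - {"x":-2,"y":0,"z":0,"rx":0,"ry":0,"rz":0,"hand":0.5}
    - {"x":-2,"y":0,"z":0,"rx":0,"ry":0,"rz":0,"hand":0.5}
    - {"x":-2,"y":0,"z":0,"rx":0,"ry":0,"rz":0,"hand":0.5}

```text
t: 17.45
tcp_pos: [0.537, -0.0513, 0.1897]
tcp_rot: [0.693, 0.721, -0.001, -0.0]
ft_force: [-0.2, 0.4, -3.9]
gripper_width: 0.153
gripper_force: 58.7
```

Request:
play_rows:
  series:
    - {"x":-2,"y":0,"z":0,"rx":0,"ry":0,"rz":0,"hand":0.5}
    - {"x":-2,"y":0,"z":0,"rx":0,"ry":0,"rz":0,"hand":0.5}
    - {"x":-2,"y":0,"z":0,"rx":0,"ry":0,"rz":0,"hand":0.5}
    - {"x":-2,"y":0,"z":0,"rx":0,"ry":0,"rz":0,"hand":0.5}
    - {"x":-2,"y":0,"z":0,"rx":0,"ry":0,"rz":0,"hand":0.5}
    - {"x":-2,"y":0,"z":0,"rx":0,"ry":0,"rz":0,"hand":0.5}
    - {"x":-2,"y":0,"z":0,"rx":0,"ry":0,"rz":0,"hand":0.5}
    - {"x":-2,"y":0,"z":0,"rx":0,"ry":0,"rz":0,"hand":0.5}
    - {"x":-1.2,"y":0,"z":0,"rx":0,"ry":0,"rz":0,"hand":0.5}
    - {"x":-0.8,"y":0,"z":0,"rx":0,"ry":0,"rz":0,"hand":0.5}
    - {"x":0,"y":0,"z":0,"rx":0,"ry":0,"rz":0,"hand":0.5}
    - {"x":0,"y":0,"z":0,"rx":0,"ry":0,"rz":0,"hand":0.5}

```text
t: 18.65
tcp_pos: [0.5447, -0.2285, 0.1901]
tcp_rot: [0.692, 0.721, 0.0, -0.001]
ft_force: [0.0, -0.1, -4.4]
gripper_width: 0.15
gripper_force: 58.7
```

```bash
python3 - <<'E'
from h import *
from bench import arm
o=arm.observe();p=np.r_[o["tcp_pos"],o["tcp_rot"]];print(o["t"],p.round(4),o["ft_force"].round(2),o["ft_torque"].round(3))
R=Ro.from_quat(p[3:]);print("tool x,z",R.apply([1,0,0]).round(4),R.apply([0,0,1]).round(4))
t=arm.capture("top");s=arm.capture("scene")
bc=p[:3]+[0,0,.027]; ux=R.apply([1,0,0])
for c,n in((t,"top"),(s,"scene")):
    for L,dz in((-.085,.042),(.0,0),(.2,-.012)):
        X=bc+ux*L;X[2]=.174+(.084 if L<0 else .03)
        q=c["K"]@(c["R"]@X+c["t"]);print(n,L,(q[:2]/q[2]).round(1))
cv2.imwrite("pics/t7.png",t["img"]);cv2.imwrite("pics/s7.png",s["img"])
for c,n,box in((t,"top",(300,200,520,300)),(s,"scene",(100,120,330,260))):
    x0,y0,x1,y1=box;g=c["img"][y0:y1,x0:x1].min(2)
    N,l,st,ce=cv2.connectedComponentsWithStats((g>150).astype(np.uint8))
    for k in range(1,N):
        if st[k,4]>25: print(n,st[k]+[x0,y0,0,0,0],(ce[k]+[x0,y0]).round(1))
E
```

```text
18.65 [ 5.447e-01 -2.285e-01  1.901e-01  6.925e-01  7.214e-01  2.000e-04
 -6.000e-04] [ 0.01 -0.11 -4.45] [ 0.008  0.037 -0.03 ]
tool x,z [-0.0409  0.9992  0.0011] [-6.0e-04  1.1e-03 -1.0e+00]
top -0.085 [513.1 245.2]
top 0.0 [463.5 249.1]
top 0.2 [367.2 255. ]
scene -0.085 [112.9 157.6]
scene 0.0 [171.2 182.7]
scene 0.2 [283.7 177.3]
top [330 203  12  12 113] [335.8 208.9]
top [367 246  92  18 760] [400.9 253.1]
top [414 293   9   7  35] [418.6 297. ]
scene [ 100  120   56  105 2508] [121.5 154.6]
scene [ 176  120  113   60 3959] [216.2 154.3]
scene [227 120  36  20 392] [244.9 129.2]
scene [321 133   9   9  49] [325.  137.3]
scene [ 178  172  152   88 7651] [275.6 222.3]
scene [179 189  31   6 106] [193.9 190.8]
scene [ 120  213   59   47 1013] [151.1 240. ]
scene [100 246  11  14 121] [104.3 253.1]
```

Request:
play_rows:
  series:
    - {"x":-0.7,"y":0,"z":0,"rx":0,"ry":0,"rz":0,"hand":0.5}
    - {"x":-0.9,"y":0,"z":0,"rx":0,"ry":0,"rz":0,"hand":0.5}
    - {"x":-0.5,"y":0,"z":0,"rx":0,"ry":0,"rz":0,"hand":0.5}
    - {"x":0,"y":0,"z":0,"rx":0,"ry":0,"rz":0,"hand":0.5}
    - {"x":0,"y":0,"z":0,"rx":0,"ry":0,"rz":0,"hand":0.5}
    - {"x":0,"y":0,"z":0,"rx":0,"ry":0,"rz":0,"hand":0.5}

```text
t: 19.35
tcp_pos: [0.5458, -0.2498, 0.1902]
tcp_rot: [0.692, 0.721, 0.0, -0.0]
ft_force: [0.8, -0.5, -4.6]
gripper_width: 0.152
gripper_force: 58.7
```

```bash
python3 - <<'E'
from h import *
from bench import arm
o=arm.observe();p=np.r_[o["tcp_pos"],o["tcp_rot"]];print(o["t"],p.round(4),o["ft_force"].round(2),o["ft_torque"].round(3),abs(o["qd"]).max())
R=Ro.from_quat(p[3:])
G=np.mean([arm.capture("wrist")["img"].min(2).astype(float) for _ in range(3)],0);w=arm.capture("wrist")
P=[]
for r in range(8,230,4):
    row=G[r]; d=np.abs(np.diff(row[285:355])); 
    L=285+np.argmax(d[:30]);Rr=285+40+np.argmax(d[40:])
    def sub(i): 
        a=np.abs(np.diff(row))[i-2:i+3]; return i-2+(a*np.arange(5)).sum()/a.sum()+.5
    (o1,d1),(o2,d2)=wray(w,p,(sub(L),r)),wray(w,p,(sub(Rr),r))
    s=.014/np.linalg.norm(d1-d2);P.append(np.r_[r,L,Rr,R.inv().apply(o1+s*(d1+d2)/2-p[:3])])
P=np.array(P);print(P[::7].round(4))
for i in range(2):
    k=np.abs(P[:,5]-np.median(P[:,5]))<.01;f=np.polyfit(P[k,3],P[k,5],1)
print("tilt",f,k.sum())
# head via top + scene: rows profile
t=arm.capture("top");s=arm.capture("scene")
print("top",t["img"][244:270:2,368:392:2].min(2));print("scene",s["img"][165:200:2,255:285:2].min(2))
E
```

```text
19.35 [ 5.458e-01 -2.498e-01  1.902e-01  6.925e-01  7.214e-01  1.000e-04
 -2.000e-04] [ 0.8  -0.5  -4.56] [ 0.02   0.006 -0.012] 0.004475366085800661
[[ 8.000e+00  2.980e+02  3.410e+02  1.188e-01 -1.000e-03 -1.990e-02]
 [ 3.600e+01  2.980e+02  3.410e+02  1.091e-01 -1.000e-03 -1.890e-02]
 [ 6.400e+01  2.980e+02  3.430e+02  9.900e-02 -9.000e-04 -2.130e-02]
 [ 9.200e+01  2.980e+02  3.420e+02  8.980e-02 -1.000e-03 -2.060e-02]
 [ 1.200e+02  2.990e+02  3.420e+02  8.060e-02 -1.000e-03 -1.950e-02]
 [ 1.480e+02  2.980e+02  3.420e+02  7.150e-02 -1.000e-03 -2.250e-02]
 [ 1.760e+02  2.990e+02  3.410e+02  6.210e-02 -1.000e-03 -2.130e-02]
 [ 2.040e+02  2.990e+02  3.410e+02  5.280e-02 -1.000e-03 -2.230e-02]]
tilt [ 0.02763008 -0.02278221] 52
top [[124 124 121 123 121 113 113 116 121 125 128 132]
 [124 125 121 122 105 155 157 158 159 160 162 164]
 [123 123 122 122 103 165 172 171 171 171 170 170]
 [122 124 122 121 108 154 154 158 165 165 168 136]
 [121 121 125 120 106 166 170 171 172 170 171 170]
 [124 124 122 121 115 166 171 172 171 171 171 171]
 [119 123 122 121 118 138 170 169 169 159 157 156]
 [
[... 745 characters left out ...]
5 117]
 [133 133 132 135 134 133 136 131 135 121 116 116 114 117 115]
 [132 135 132 138 135 133 140 158 150 118 116 118 118 116 116]
 [191 192 190 192 191 190 190 201 194 137 117 119 117 119 130]
 [201 199 202 201 198 198 198 199 190 138 111 121 146 162 169]
 [180 177 178 173 171 167 166 164 158 138 153 160 168 172 169]
 [139 139 133 136 140 139 135 135 135 157 169 167 168 167 168]
 [133 135 134 137 134 135 136 133 137 156 168 169 166 168 170]
 [131 131 132 135 134 132 132 132 131 156 169 166 167 167 167]
 [125 128 119 128 124 126 124 123 139 164 166 168 166 167 166]
 [139 143 146 152 153 151 153 155 157 167 167 168 166 163 164]
 [168 165 167 168 168 167 165 165 167 169 167 166 164 163 165]]
```

```bash
python3 - <<'E'
from h import *
from bench import arm
t=arm.capture("top");s=arm.capture("scene")
for a,b in(((377.5,245.3),(271.5,182.5)),((377.5,263.3),(271.5,170.5))):print(two(t,a,s,b))
print(arm.observe()["tcp_pos"])
E
```

```text
(array([ 0.55615894, -0.05052225,  0.20574271]), np.float64(0.00020732733907275012))
(array([ 0.51872162, -0.0500271 ,  0.20839775]), np.float64(0.0015889741270262226))
[ 0.54593978 -0.24991153  0.19034128]
```

Everything lines up: the head end at y −0.050 puts the balance point at −0.250 over the fork, and the tilt is within about 0.03 rad. The bar's underside is about 68 mm above the tips, so I lower it towards 5 cm.

Request:
play_rows:
  series:
    - {"x":0,"y":0,"z":0.4,"rx":0,"ry":0,"rz":0,"hand":0.5}
    - {"x":0,"y":0,"z":0.5,"rx":0,"ry":0,"rz":0,"hand":0.5}
    - {"x":0,"y":0,"z":0.5,"rx":0,"ry":0,"rz":0,"hand":0.5}
    - {"x":0,"y":0,"z":0.3,"rx":0,"ry":0,"rz":0,"hand":0.5}
    - {"x":0,"y":0,"z":0,"rx":0,"ry":0,"rz":0,"hand":0.5}
    - {"x":0,"y":0,"z":0,"rx":0,"ry":0,"rz":0,"hand":0.5}
    - {"x":0,"y":0,"z":0,"rx":0,"ry":0,"rz":0,"hand":0.5}
    - {"x":0,"y":0,"z":0,"rx":0,"ry":0,"rz":0,"hand":0.5}
    - {"x":0,"y":0,"z":0,"rx":0,"ry":0,"rz":0,"hand":0.5}

```text
t: 20.65
tcp_pos: [0.546, -0.2501, 0.1735]
tcp_rot: [0.692, 0.721, 0.0, 0.0]
ft_force: [-0.1, 0.8, -3.7]
gripper_width: 0.154
gripper_force: 58.7
```

```bash
python3 - <<'E'
from bench import arm
o=arm.observe();print(o["tcp_pos"],o["ft_force"],o["gripper_force"],abs(o["qd"]).max())
print(arm.close_job())
E
```

```text
[ 0.5460404  -0.25007602  0.17353421] [-0.12817067  0.77721157 -3.73572993] 58.70902955532074 0.001402832871715771
the job is handed in; nothing more can be done
None
```

The cell is fully home, and the boom is held still at its balance point over the fork, in line with the slot, level within about 0.03 rad, its bar's underside about 5 cm above the tips; I handed the job in at about 21 s, but `close_job()` returned no verdict.

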